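# Take the cast corner square from its mould and hold it pressed into a frame corner

## Task

Lift the cast corner square straight out of its open mould by its upright fin, lay it flat on the glue-up board inside the picture-frame corner, and press it into the corner until both its outer edges bear flush against both wooden rails. Finish while still holding it there in the gripper, pressed lightly against both rails at once; do not let go. Leave the two cups and the ink dish standing where they are.

Things in the scene. Friction and masses are not known exactly. Their poses are not given: they have to be found in the camera images.
- square: loose off-white cast corner square, about 0.18 kg: two legs at a right angle, each 110 mm long from the heel, 26 wide, 18 thick, joined by a 10 mm web (z 4 to 14, to 72 mm from the heel along the bisector) with an upright fin. Origin: underside of the heel, where the outer edges (planes x = 0 and y = 0) meet; x along one leg, y along the other, z up; inside at +x, +y. Starts in the mould
- fin (a point): grip point on the square's fin: at x = y = 39.6 mm from the heel (56 mm along the bisector), 46 mm above the underside; axes as the square. The fin is 14 mm thick along the legs' bisector (grip across this, fingers closing along the bisector), 50 mm long across it; its top is 58 mm above the underside, the legs below it 18 mm high
- mould: grey open mould, fixed, 142 x 142 mm, 22 mm high, with a pocket 12 mm deep in the outline of the square (floor 10 mm above the table, 2 mm clearance all round); the legs stand 6 mm out of it. Origin: underside, centre; x, y along its sides as the square's legs; the square's heel starts near x = -55, y = -55, z = 10 mm
- board: the plywood glue-up board, fixed, 180 x 180 x 12 mm, lying on the table, with two dark wooden frame rails fixed on it along two sides, meeting in a corner. Origin: underside, centre; z up; the board's top is at z = 12 mm
- corner (a point): inside corner between the two rails, on the board's top: x = -60, y = -60, z = 12 mm of the board, axes as the board. The rails' inner faces run at right angles along +x and +y from here; the open space (150 x 150 mm) is at +x, +y. The square's heel belongs here, its x leg along rail_x and its y leg along rail_y
- rail_x: the rail whose inner face runs along the board's x, at board y = -60 mm: 30 mm wide, 22 mm high above the board (a bead on its outer edge 3 mm higher), rigid, fixed, waxed smooth: the square slides easily on rails and board (friction about 0.25). Origin and axes as the board's
- rail_y: the rail whose inner face runs along the board's y, at board x = -60 mm: same section, rigid, fixed. Origin and axes as the board's
- paper_cup: brown paper cup, 80 mm across the rim, 95 mm high, loose: leave alone. Origin: centre of the underside
- clear_cup: clear plastic cup, 72 mm across the rim, 90 mm high, loose: leave alone. Origin: centre of the underside
- ink_dish: small white ceramic ink dish, 84 mm across, 22 mm high, loose: leave alone. Origin: centre of the underside
Things that resemble listed ones, but are neither listed nor needed, are in the scene too. What is meant by the mould is not orange, and is the smaller of those in its own colour.

How it is judged:
By the outcome, as a careful person would: the job done as asked, in the order asked, and still so for the second after the job is handed in, while the arm keeps its last pose, push and grip.
It also fails if it takes over 51 s, if anything falls off the work surface, if the arm or the gripper's body presses on something with over 40 N, if the wrist force passes 120 N, or if a joint passes its speed limit or range.

## Robot

A 7-joint arm with a two-finger parallel gripper is mounted at the origin on the work surface. World frame = base frame: x ahead of the robot, y to its left, z up, the work surface at z = 0. Lengths are in m, angles in rad, forces in N, time in s.
With the tool pointing down it reaches from about 0.35 to 0.9 m from the base axis. Payload 8.1 kg.
Tool frame: the origin (TCP) lies at the centre of the arm's flange, where the gripper is bolted on; the fingertips stand 178 mm ahead of it and the grasp point (between the pads) lies 159 mm ahead of it; z points along the fingers, y is the direction in which the jaws open and shut (so a half turn about z gives the same grasp; the last joint's range is limited). The gripper opens to 92 mm and grips with 3 to 60 N. Pads are 19 mm wide; open, the fingers measure 130 mm over their backs; the gripper's body (75 mm by 190 mm) begins 47 mm behind the grasp point.
Start: joints at [1.197, 0.434, 0.025, 1.573, -0.012, 1.134, -0.075], TCP at [0.167, -0.602, 0.405] pointing down, gripper open.
Joint ranges: [-2.62, 2.62], [-0.44, 2.09], [-1.27, 1.32], [0.08, 2.57], [-1.32, 4.46], [0.12, 2], [-2.74, 2.74]. Speed limits (rad/s): [2.22, 2.22, 3.01, 3.01, 3.14, 3.14, 3.14].

## Interface

Orientations are given as a rotation vector (axis times angle).
In Python, from cell import arm, get_image, camera_model gives the robot as it stands. The module is installed in compiled form; this text tells all that it offers.
- The arm moves only by the shell command python3 -m pendant 'ROWS' [FORCE]. ROWS is JSON, a list that holds one entry, the list of rows, each a list of 7 numbers: the shift along the tool's x, y, z in mm, then the turn, a rotation vector about the tool's x, y, z in rad, then the closure, from -1 (fully open) to 1 (shut). In form: [[[x, y, z, rx, ry, rz, hand], ...]]. A call has 1 to 20 rows; each row is the pose to reach, as a shift and turn from the pose commanded when the call began, along the tool's axes at that moment; what a row does not reach only later rows make up. A row lasts 1/8 s, in which the tool goes at most 62.5 mm and 10.7 degrees, less where a joint would pass 70% of its speed; a pose out of reach is approached as far as the arm can. A call with a gripper value outside its range is refused whole. The fingers move at their own pace and stop on an object; FORCE is the grip in N (left out, the last holds). Time passes only in rows, so rows that repeat a pose let the fingers close. It gives the time, the measured TCP pose, the force and the opening at its end, in the units of the state.
- arm.observe(): the state, without advancing time (a new reading comes with each control period).
- get_image(name): name is "scene" or "top"; returns the picture (480x640x3 uint8, red, green, blue); there is no depth.
- camera_model(name): a dict with "fx", "fy", "cx", "cy" (pixels), "k1" (the pictures are not rectified: a ray, as slopes to the right and down, at radius r is drawn at 1 + k1 r^2 times it, then the intrinsics apply), "position" and "orientation" of the camera in the world. Camera axes: x right, y down, z forward; pixel columns grow to the right and rows downward; lengths in m; the calibration is good to about 2 mm. A picture is of the moment at which its call begins. camera_model takes no time and is no camera call.
- arm.sign_off(): hands the job in, once; it reports no verdict.
The state is a dict: "clock": time; "joints": joint angles; "dq": joint speeds; "joint_efforts": joint torques, N m; "position": TCP position; "ee_rot": TCP orientation; "force": force on the tool from outside, world axes, zero at the start; "ft_torque": the same for the moment, N m; "width": opening from 0.0 (shut) to 1.0 (fully open).
Only numpy, scipy, OpenCV 4.12 (cv2) and the standard library are available. Lean on these libraries where they do the work, as an engineer would, in place of code of your own. Each camera call takes 0.05 s, during which the arm holds its last target.

## Working session

There is one attempt and no reset: what is moved stays moved. The work goes in short steps, Python scripts to look and compute and a shell command to move; the robot and the scene stay as the last step left them, time stands still between calls to the robot, and variables do not carry over. Pictures are saved under pics/ and viewed, and the job is handed in when it is done.

```bash
mkdir -p pics; ls; python3 - <<'E'
from cell import arm,get_image,camera_model
import cv2
for n in("scene","top"):
    cv2.imwrite(f"pics/{n}0.png",get_image(n)[:,:,::-1]); print(camera_model(n))
print(arm.observe())
E
```

```text
pics
{'fx': 436.69279146938726, 'fy': 436.69279146938726, 'cx': 325.16999661600727, 'cy': 228.5008372093999, 'k1': -0.10739621607579886, 'position': array([1.11636971, 0.11258076, 0.79144815]), 'orientation': array([-1.83640224, -1.82779089,  0.63887335])}
{'fx': 514.0690232756658, 'fy': 514.0690232756658, 'cx': 320.9695468010598, 'cy': 245.44056383041973, 'k1': -0.15099361269433226, 'position': array([0.43847373, 0.12633512, 1.40937405]), 'orientation': array([-2.15642808,  2.21431626, -0.09050745])}
{'clock': 0.1, 'joints': array([ 1.19739822,  0.43513187,  0.02499243,  1.57400963, -0.01158118,
        1.13401808, -0.0750866 ]), 'dq': array([ 0.00144421, -0.00149564,  0.00073587, -0.00135308, -0.00102793,
        0.00071013,  0.00067127]), 'joint_efforts': array([ 4.13838003e-03, -6.69128609e+01,  9.88512374e-01, -3.15147042e+01,
       -6.04239525e-02,  3.72616947e-02,  1.14829427e-04]), 'position': array([ 0.16708817, -0.60202795,  0.40403546]), 'ee_rot': array([-3.11148544e+00, -4.23782458e-01,  5.38816860e-04]), 'force': array([-0.02596139,  0.0490369 ,  0.97927468]), 'ft_torque': array([-0.01486237, -0.0201988 ,  0.01647475]), 'width': 0.998097890124128}
```

View pics/scene0.png

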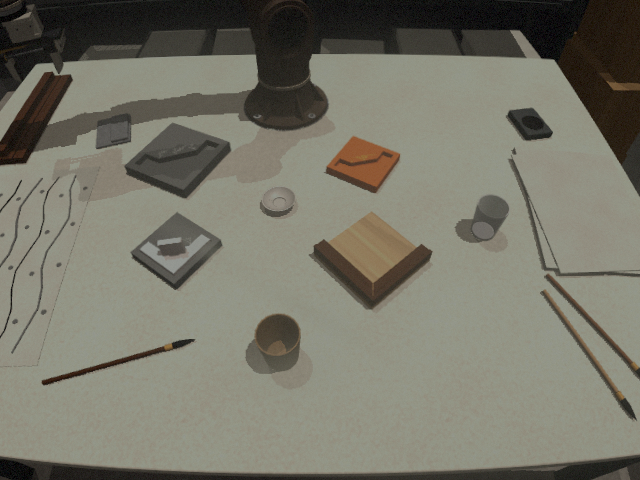

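View pics/top0.png

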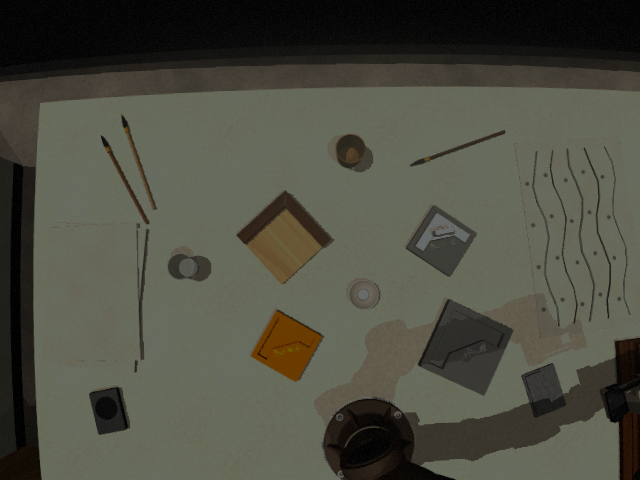

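The top view shows the robot base at about (368,440). There are three mould-like things: 
- a small grey one with the off-white square in it, top (441,240), scene (177,248)
- a large dark grey empty one, top (465,347), scene (178,158)
- an orange one, top (287,345), scene (363,163)

I choose the small grey one. The board is at top (285,237), with its rail corner at about (285,197). I'll check both in close crops.

```bash
python3 - <<'E'
import cv2,numpy as np
t=cv2.imread("pics/top0.png");s=cv2.imread("pics/scene0.png")
def g(a): return np.clip(255*(a/255.)**0.6,0,255).astype(np.uint8)
a=cv2.resize(g(t[195:285,395:485]),(400,400),interpolation=cv2.INTER_CUBIC)
b=cv2.resize(g(t[185:290,232:337]),(400,400),interpolation=cv2.INTER_CUBIC)
cv2.imwrite("pics/crop1.png",np.hstack([a,b]))
a=cv2.resize(g(s[200:300,125:230]),(400,400),interpolation=cv2.INTER_CUBIC)
b=cv2.resize(g(s[200:310,308:438]),(400,400),interpolation=cv2.INTER_CUBIC)
cv2.imwrite("pics/crop2.png",np.hstack([a,b]))
E
```

```text
(no output)
```

View pics/crop1.png

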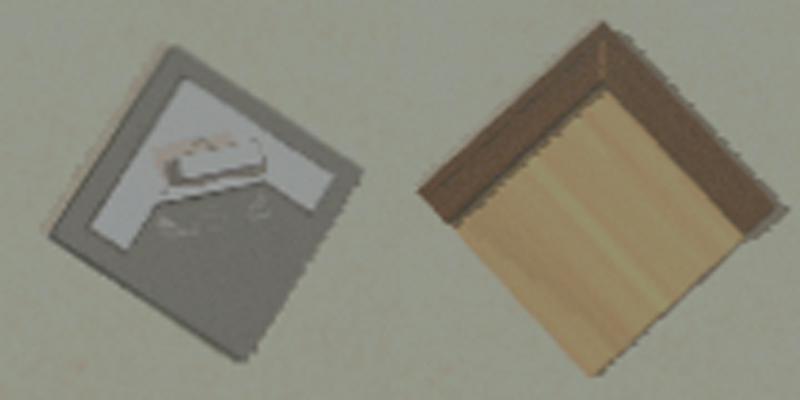

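View pics/crop2.png

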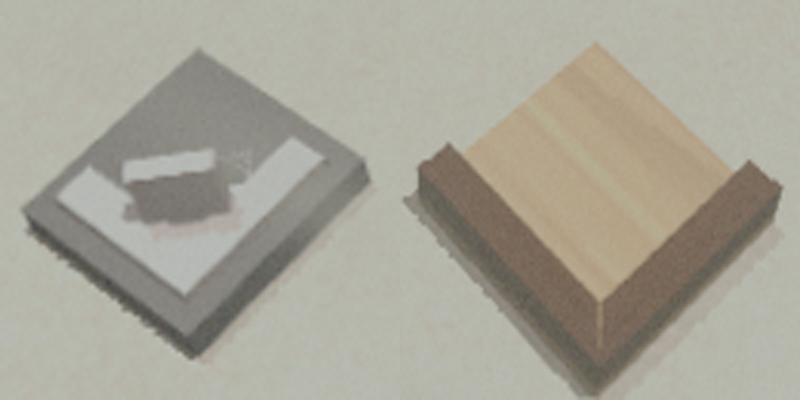

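The crops confirm the choice: the off-white square sits in the small grey mould, heel up at crop (185,82). The plywood is bare, with its rail corner at crop (605,88). Now I measure edge lines.

```bash
cat > h.py <<'E'
import numpy as np,cv2
from scipy.spatial.transform import Rotation as R
from cell import camera_model
def cam(n):
    c=camera_model(n);K=np.array([[c['fx'],0,c['cx']],[0,c['fy'],c['cy']],[0,0,1]])
    return K,np.array([c['k1'],0,0,0,0.]),np.array(c['position']),R.from_rotvec(c['orientation']).as_matrix()
def px2w(n,uv,z):
    K,D,p,Q=cam(n);u=cv2.undistortPoints(np.float64(uv).reshape(-1,1,2),K,D,None,None,None)[:,0] if 0 else cv2.undistortPoints(np.float64(uv).reshape(-1,1,2),K,D)[:,0]
    d=np.c_[u,np.ones(len(u))]@Q.T
    return p+d*((z-p[2])/d[:,2])[:,None]
def w2px(n,P):
    K,D,p,Q=cam(n);rv=cv2.Rodrigues(Q.T)[0];return cv2.projectPoints(np.float64(P).reshape(-1,1,3),rv,-Q.T@p,K,D)[0][:,0]
E
python3 - <<'E'
from h import *
for n in("top","scene"):
    im=cv2.imread(f"pics/{n}0.png");hsv=cv2.cvtColor(im,cv2.COLOR_BGR2HSV)
    pts={'top':[(416,236),(418,248),(436,218),(430,225),(441,226),(465,238),(441,252),(452,250),(285,240),(300,230),(285,205),(300,210),(260,220),(441,205)],'scene':[(145,250),(160,255),(172,270),(190,260),(200,245),(170,243),(170,220),(372,250),(350,250),(400,260),(372,285)]}[n]
    for p in pts: print(n,p,im[p[1],p[0]],hsv[p[1],p[0]])
E
```

```text
top (416, 236) [57 62 64] [21 28 64]
top (418, 248) [61 65 65] [30 16 65]
top (436, 218) [105 107 103] [ 75  10 107]
top (430, 225) [106 107 104] [ 80   7 107]
top (441, 226) [78 85 89] [19 32 89]
top (465, 238) [104 106 102] [ 75  10 106]
top (441, 252) [55 61 61] [30 25 61]
top (452, 250) [56 61 62] [25 25 62]
top (285, 240) [ 53  87 104] [ 20 125 104]
top (300, 230) [ 54  88 104] [ 20 123 104]
top (285, 205) [26 41 57] [ 15 139  57]
top (300, 210) [28 38 49] [ 14 109  49]
top (260, 220) [23 34 48] [ 13 133  48]
top (441, 205) [ 89 105 103] [ 34  39 105]
scene (145, 250) [146 152 149] [ 45  10 152]
scene (160, 255) [119 124 124] [ 30  10 124]
scene (172, 270) [144 149 146] [ 48   9 149]
scene (190, 260) [76 82 87] [16 32 87]
scene (200, 245) [139 145 144] [ 35  11 145]
scene (170, 243) [136 139 138] [ 40   6 139]
scene (170, 220) [84 92 92] [30 22 92]
scene (372, 250) [ 94 126 145] [ 19  90 145]
scene (350, 250) [ 93 126 144] [ 19  90 144]
scene (400, 260) [ 80 109 130] [ 17  98 130]
scene (372, 285) [ 56  78 100] [ 15 112 100]
```

```bash
cat >> h.py <<'E'
def edge(img,a,b,t0=.12,t1=.88,w=4,n=30):
    """fit line to strongest grey gradient along normals of a->b; returns points on the line + resid"""
    a=np.float64(a);b=np.float64(b);d=(b-a)/np.linalg.norm(b-a);nn=np.array([-d[1],d[0]])
    s=np.arange(-w,w+.01,.25);P=[]
    for t in np.linspace(t0,t1,n):
        c=a+t*(b-a);q=(c+s[:,None]*nn).astype(np.float32)
        v=cv2.remap(img,q[:,0].reshape(1,-1),q[:,1].reshape(1,-1),cv2.INTER_LINEAR)[0]
        g=np.abs(np.gradient(cv2.GaussianBlur(v.reshape(1,-1),(0,0),2)[0]))
        k=g.argmax();m=slice(max(k-4,0),k+5);P.append(c+nn*(s[m]*g[m]).sum()/g[m].sum())
    P=np.array(P);
    for _ in range(3):
        l=cv2.fitLine(np.float32(P),cv2.DIST_HUBER,0,.01,.01).ravel();r=(P-l[2:])@np.array([-l[1],l[0]])
        P=P[np.abs(r)<max(2.5*np.median(np.abs(r)),.15)]
    return P,np.std(r)
def wl(n,img,a,b,z,**k):
    P,r=edge(img,a,b,**k);W=px2w(n,P,z)[:,:2];l=cv2.fitLine(np.float32(W),cv2.DIST_L2,0,.01,.01).ravel()
    d=l[:2];
    if d@(W[-1]-W[0])<0:d=-d
    return np.float64(l[2:]),np.float64(d),len(P),r
def inter(l,m):
    t=np.linalg.solve(np.c_[l[1],-m[1]],m[0]-l[0]);return l[0]+t[0]*l[1]
E
cat > m.py <<'E'
from h import *
cv2.setRNGSeed(0)
def rep(n,im,nm,lx,ly,z):
    i=inter(lx,ly);ax=np.degrees(np.arctan2(lx[1][1],lx[1][0]));ay=np.degrees(np.arctan2(ly[1][1],ly[1][0]))
    print(n,nm,'corner',i.round(4),'angx %.2f angy %.2f'%(ax,ay),'n,res',lx[2],ly[2],round(lx[3],2),round(ly[3],2));return i,ax,ay
for n in("top","scene"):
    im=cv2.imread(f"pics/{n}0.png");g=im.astype(np.float32).mean(2)
    if n=="top":
        c=lambda p:(395+p[0]*90/400,195+p[1]*90/400);b=lambda p:(232+(p[0]-400)*105/400,185+p[1]*105/400)
        H,X,Y=c((185,80)),c((92,230)),c((335,177));M=[c((172,45)),c((50,237)),c((362,172))]
        B,BX,BY=b((605,90)),b((455,222)),b((742,236));
        O=[b((603,22)),b((418,190)),b((785,208))]
    else:
        c=lambda p:(125+p[0]*105/400,200+p[1]*100/400);b=lambda p:(308+(p[0]-400)*130/400,200+p[1]*110/400)
        H,X,Y=c((185,297)),c((325,160)),c((58,200));M=[c((192,335)),c((368,178)),c((25,210))]
        B,BX,BY=b((600,302)),b((732,178)),b((468,150))
    rep(n,im,'square z28',wl(n,g,H,X,.028),wl(n,g,H,Y,.028),.028)
    rep(n,im,'mould z22',wl(n,g,M[0],M[1],.022),wl(n,g,M[0],M[2],.022),.022)
    for z in(.012,.034):rep(n,im,'board z%g'%z,wl(n,g,B,BX,z),wl(n,g,B,BY,z),z)
E
python3 m.py
```

```text
top square z28 corner [ 0.6273 -0.202 ] angx 145.08 angy -125.17 n,res 29 26 0.07 0.08
top mould z22 corner [ 0.6511 -0.1952] angx 144.89 angy -125.06 n,res 27 24 0.08 0.04
top board z0.012 corner [0.6514 0.2103] angx 132.09 angy -138.60 n,res 29 30 0.36 0.16
top board z0.034 corner [0.6481 0.209 ] angx 132.09 angy -138.60 n,res 29 30 0.36 0.16
scene square z28 corner [ 0.6259 -0.2033] angx 144.95 angy -124.95 n,res 28 29 0.09 0.07
scene mould z22 corner [ 0.6551 -0.1886] angx 143.84 angy -124.69 n,res 30 23 0.2 0.07
scene board z0.012 corner [0.6402 0.2143] angx 131.37 angy -138.73 n,res 29 24 0.1 0.06
scene board z0.034 corner [0.6537 0.2114] angx 131.37 angy -138.73 n,res 29 24 0.1 0.06
```

```bash
cat > m2.py <<'E'
from h import *
im=cv2.imread("pics/top0.png");g=im.astype(np.float32).mean(2)
b=lambda p:(232+(p[0]-400)*105/400,185+p[1]*105/400)
ang=lambda l:round(float(np.degrees(np.arctan2(l[1][1],l[1][0]))),2)
for nm,p,q,z in[('far y-dir edge',(455,222),(595,377),.012),('far x-dir edge',(742,236),(595,377),.012),('outer x',(603,22),(418,190),.037),('outer y',(603,22),(785,208),.037)]:
    l=wl("top",g,b(p),b(q),z,w=3);print(nm,ang(l),l[0].round(4),l[2],round(l[3],2))
im=cv2.imread("pics/scene0.png");g=im.astype(np.float32).mean(2)
b=lambda p:(308+(p[0]-400)*130/400,200+p[1]*110/400)
for nm,p,q,z in[('far y-dir edge',(595,42),(732,175),.012),('far x-dir edge',(595,42),(468,150),.012),('bottom x',(597,365),(780,185),.037),('bottom y',(597,365),(418,170),.037)]:
    l=wl("scene",g,b(p),b(q),z,w=3);print(nm,ang(l),l[0].round(4),l[2],round(l[3],2))
# predicted points overlay
H=np.array([.6266,-.2027]);a=np.radians(145.0);C=np.array([.6525,.211]);ab=np.radians(131.4)
def T(o,a,p):
    c,s=np.cos(a),np.sin(a);p=np.array(p,float)/1000;return np.c_[o+p[:,:2]@np.array([[c,s],[-s,c]]),p[:,2]]
u=25/2**.5;v=7/2**.5;f=39.6
fin=[(f+i*u+j*v,f-i*u+j*v,68) for i,j in((1,1),(1,-1),(-1,-1),(-1,1))]
sq=[(0,0,28),(110,0,28),(110,26,28),(26,26,28),(26,110,28),(0,110,28)]
bd=[(0,0,34),(150,0,34),(0,0,12),(150,0,12),(150,150,12),(0,150,12),(0,0,12),(0,0,34),(0,150,34)]
out=[]
for n,r1,r2 in(("top",(395,195,90),(232,185,105)),("scene",(125,200,105),(308,195,130))):
    im=cv2.imread(f"pics/{n}0.png");im=np.clip(255*(im/255.)**.6,0,255).astype(np.uint8)
    for r,sh in((r1,[(T(H,a,fin),1),(T(H,a,sq),1)]),(r2,[(T(C,ab,bd),0)])):
        c=cv2.resize(im[r[1]:r[1]+r[2],r[0]:r[0]+r[2]],(400,400),interpolation=cv2.INTER_CUBIC);k=400/r[2]
        for P,cl in sh:
            q=((w2px(n,P)-r[:2]+.5)*k).astype(int);cv2.polylines(c,[q.reshape(-1,1,2)],bool(cl),(0,0,255),1)
        out.append(c)
cv2.imwrite("pics/ov_%s.png"%'a',np.hstack(out[:2]));cv2.imwrite("pics/ov_b.png",np.hstack(out[2:]))
E
python3 m2.py
```

```text
far y-dir edge -138.74 [0.4987 0.275 ] 25 0.08
far x-dir edge 131.1 [0.494  0.1621] 22 0.08
outer x 131.19 [0.6404 0.2742] 21 0.03
outer y -138.72 [0.6336 0.148 ] 21 0.15
far y-dir edge 41.16 [0.496 0.273] 24 0.06
far x-dir edge -48.71 [0.4861 0.1746] 26 0.09
bottom x 131.08 [0.6378 0.2744] 26 0.25
bottom y -138.95 [0.6293 0.1501] 23 0.18
```

View pics/ov_a.png

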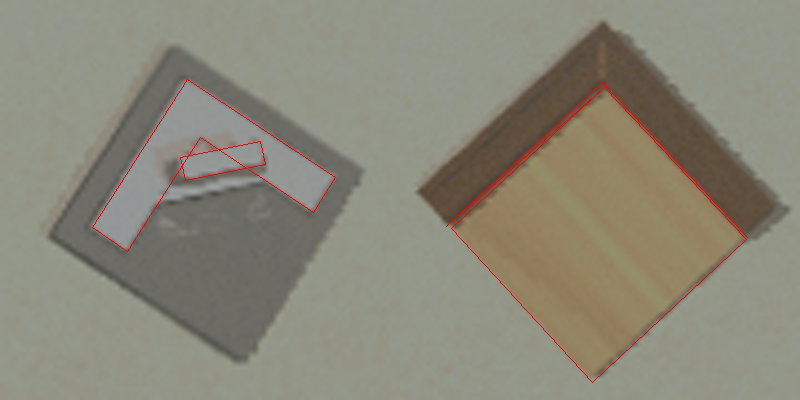

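View pics/ov_b.png

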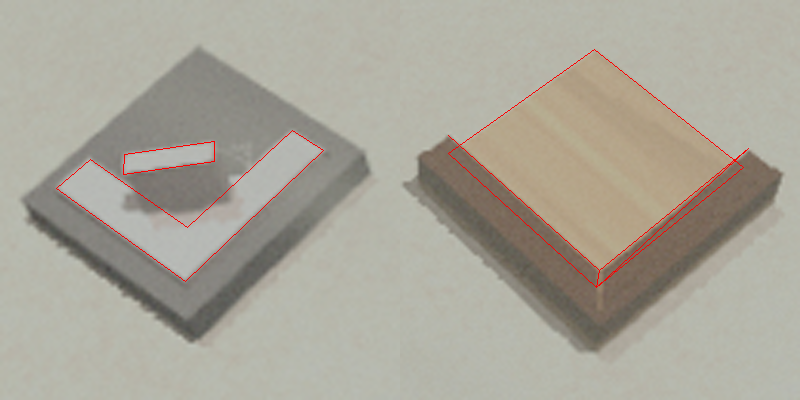

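Everything agrees. The overlays fit the square in both views to about 1.5 mm, and the fin at z = 68 mm coincides as well. The board angle is about 131.2° and its corner about (0.653, 0.211). Reach to the fin is 0.61 m and to the placing point about 0.63 m, both inside the range. Next I work out the first move.

```bash
cat > go.py <<'E'
import sys
from h import *
from cell import arm
# usage: go.py x y z yaw_of_tool_y_deg [roundto]
x,y,z,yaw=map(float,sys.argv[1:5])
o=arm.observe();Q=R.from_rotvec(o['ee_rot']).as_matrix();p=np.array(o['position'])
a=np.radians(yaw);ty=np.array([np.cos(a),np.sin(a),0]);tz=np.array([0,0,-1.]);T=np.c_[np.cross(ty,tz),ty,tz]
print('shift mm',(1000*Q.T@(np.array([x,y,z])-p)).round(1),'turn',R.from_matrix(Q.T@T).as_rotvec().round(3),'axes x,y',Q[:,0].round(3),Q[:,1].round(3),'F',np.round(o['force'],1),'w',round(o['width'],3),'t',o['clock'])
E
python3 go.py .5715 -.2124 .33 10;python3 go.py .5715 -.2124 .33 190
```

```text
shift mm [ 493.9 -267.2   74.3] turn [-1.000e-03 -1.000e-03 -1.475e+00] axes x,y [ 0.964  0.267 -0.   ] [ 0.267 -0.964 -0.001] F [-0.  0.  1.] w 0.998 t 0.1
shift mm [ 493.9 -267.2   74.3] turn [-1.000e-03  1.000e-03  1.667e+00] axes x,y [ 0.964  0.267 -0.   ] [ 0.267 -0.964 -0.001] F [-0.  0.  1.] w 0.998 t 0.1
```

```bash
python3 -m pendant '[[[50,-27,7,0,0,-0.15,-1],[100,-54,15,0,0,-0.3,-0.5],[150,-81,22,0,0,-0.45,0.2],[200,-108,30,0,0,-0.6,0.2],[250,-135,37,0,0,-0.75,0.2],[300,-162,45,0,0,-0.9,0.2],[345,-187,52,0,0,-1.05,0.2],[390,-211,59,0,0,-1.2,0.2],[430,-233,65,0,0,-1.32,0.2],[465,-252,70,0,0,-1.42,0.2],[494,-267,74,0,0,-1.475,0.2],[494,-267,74,0,0,-1.475,0.2],[494,-267,74,0,0,-1.475,0.2],[494,-267,74,0,0,-1.475,0.2]]]' 15; python3 go.py .5715 -.2124 .33 10; python3 go.py .5715 -.2124 .215 10;python3 -c "
from cell import *
import cv2,numpy as np
a=get_image('top')[:,:,::-1][180:300,380:500];b=get_image('scene')[:,:,::-1][150:300,100:250]
g=lambda a:np.clip(255*(cv2.resize(a,(400,400),interpolation=cv2.INTER_CUBIC)/255.)**.6,0,255).astype(np.uint8)
cv2.imwrite('pics/above.png',np.hstack([g(a),g(b)]));print(arm.observe()['joints'].round(2))"
```

```text
clock: 1.85
position: [0.571, -0.2141, 0.3307]
ee_rot: [-2.022, -2.405, 0.002]
force: [0.6, -0.6, 0.6]
width: 0.397
shift mm [1.6 0.8 0.7] turn [-0.001  0.001 -0.002] axes x,y [-0.172  0.985 -0.001] [ 0.985  0.172 -0.001] F [ 0.6 -0.6  0.6] w 0.397 t 1.85
shift mm [  1.7   0.9 115.7] turn [-0.001  0.001 -0.002] axes x,y [-0.172  0.985 -0.001] [ 0.985  0.172 -0.001] F [ 0.6 -0.6  0.6] w 0.397 t 1.85
[ 0.57  0.52 -0.43  1.67  0.25  1.    0.22]
```

View pics/above.png

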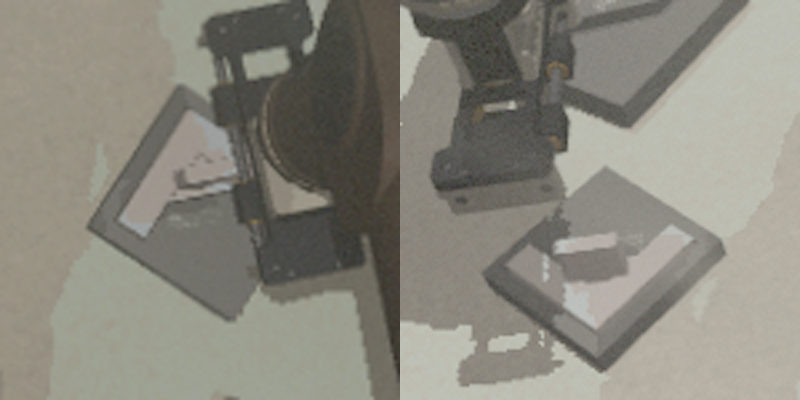

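```bash
python3 -c "
from h import *
for n,r in(('top',(380,180,120)),('scene',(100,150,150))):
  q=w2px(n,[(.571,-.214,.33),(.571,-.214,.172),(.571,-.214,.153)]);print(n,q.round(1),((q-r[:2])*400/r[2]).round())
im=0
from cell import *
cv2.imwrite('pics/sc2.png',get_image('scene')[:,:,::-1])
"; python3 go.py .5715 -.2124 .215 10
```

```text
top [[474.9 218.2]
 [455.6 226.4]
 [453.6 227.3]] [[316. 127.]
 [252. 155.]
 [245. 158.]]
scene [[125.2 145. ]
 [153.3 208.1]
 [156.3 214.5]] [[ 67. -13.]
 [142. 155.]
 [150. 172.]]
shift mm [  1.3   0.4 115.9] turn [-0.     0.    -0.001] axes x,y [-0.173  0.985 -0.   ] [ 0.985  0.173 -0.   ] F [0.8 0.1 0.6] w 0.397 t 2.0
```

View pics/sc2.png

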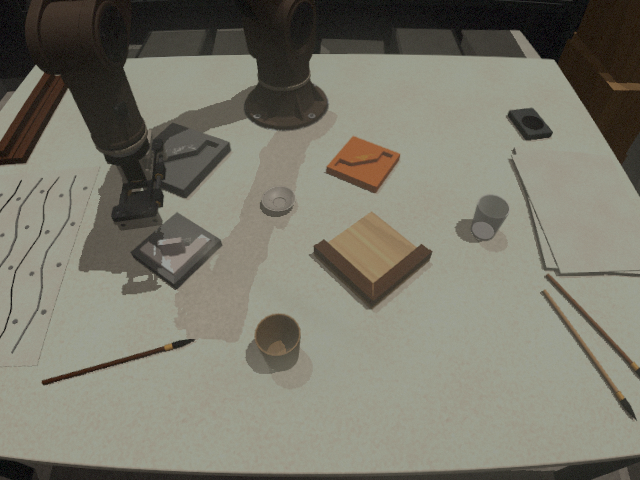

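Gripper and fin line up as predicted: the TCP projects to scene (125,145) and the fingertips to (156,214). Descending.

```bash
python3 -m pendant '[[[0.5,0.2,20,0,0,0,0.2],[1,0.5,45,0,0,0,0.2],[1,0.5,70,0,0,0,0.2],[1,0.5,88,0,0,0,0.2],[1,0.5,100,0,0,0,0.2],[1,0.5,108,0,0,0,0.2],[1,0.5,113,0,0,0,0.2],[1,0.5,115,0,0,0,0.2],[1,0.5,115,0,0,0,0.2],[1,0.5,115,0,0,0,0.2]]]'; python3 go.py .5715 -.2124 .215 10;python3 -c "
from cell import *
import cv2,numpy as np
a=get_image('top')[:,:,::-1][180:300,380:500];b=get_image('scene')[:,:,::-1][180:300,110:230]
g=lambda a:np.clip(255*(cv2.resize(a,(400,400),interpolation=cv2.INTER_CUBIC)/255.)**.6,0,255).astype(np.uint8)
cv2.imwrite('pics/down.png',np.hstack([g(a),g(b)]))"
```

```text
clock: 3.25
position: [0.5723, -0.2118, 0.2161]
ee_rot: [2.019, 2.406, 0.0]
force: [-0.1, 0.7, -0.3]
width: 0.399
shift mm [-0.4 -0.8  1.1] turn [0.001 0.    0.   ] axes x,y [-0.174  0.985 -0.   ] [0.985 0.174 0.001] F [-0.1  0.7 -0.3] w 0.399 t 3.25
```

View pics/down.png

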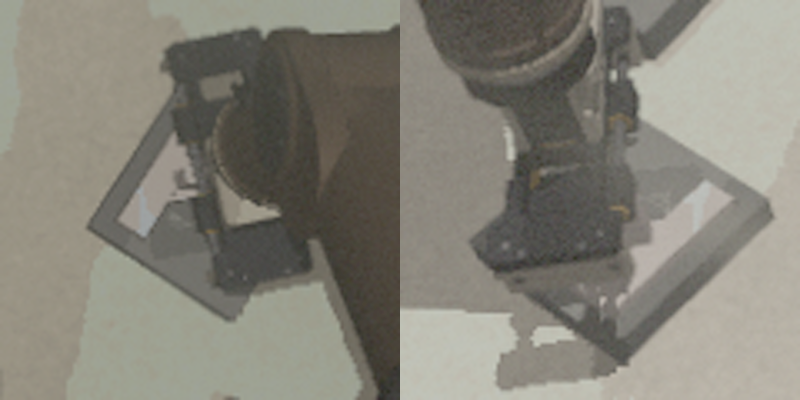

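The gripper straddles the fin with no contact (forces under 1 N). Closing at 30 N.

```bash
python3 -m pendant '[[[0,0,1,0,0,0,0.5],[0,0,1,0,0,0,0.7],[0,0,1,0,0,0,1],[0,0,1,0,0,0,1],[0,0,1,0,0,0,1],[0,0,1,0,0,0,1],[0,0,1,0,0,0,1],[0,0,1,0,0,0,1]]]' 30; python3 go.py .5715 -.2124 .215 10
```

```text
clock: 4.35
position: [0.5721, -0.2118, 0.2147]
ee_rot: [2.019, 2.407, -0.0]
force: [-0.3, 0.1, 0.1]
width: 0.149
shift mm [-0.5 -0.7 -0.3] turn [-0.  0.  0.] axes x,y [-0.174  0.985 -0.   ] [ 0.985  0.174 -0.   ] F [-0.3  0.1  0.1] w 0.149 t 4.35
```

Width 0.149 is 13.7 mm, which matches the fin. Lifting straight up.

```bash
python3 -m pendant '[[[0,0,-3,0,0,0,1],[0,0,-7,0,0,0,1],[0,0,-12,0,0,0,1],[0,0,-20,0,0,0,1],[0,0,-32,0,0,0,1],[0,0,-48,0,0,0,1],[0,0,-66,0,0,0,1],[0,0,-80,0,0,0,1],[0,0,-90,0,0,0,1],[0,0,-90,0,0,0,1],[0,0,-90,0,0,0,1]]]'; python3 go.py .5851 .2155 .305 -3.8;python3 -c "
from cell import *
import cv2,numpy as np
a=get_image('top')[:,:,::-1][180:300,380:500];b=get_image('scene')[:,:,::-1][130:300,80:250]
g=lambda a:np.clip(255*(cv2.resize(a,(400,400),interpolation=cv2.INTER_CUBIC)/255.)**.6,0,255).astype(np.uint8)
cv2.imwrite('pics/lift.png',np.hstack([g(a),g(b)]))"
```

```text
clock: 5.72
position: [0.5719, -0.2118, 0.3042]
ee_rot: [-2.018, -2.406, 0.001]
force: [0.2, -0.0, -1.8]
width: 0.152
shift mm [418.4  87.4  -0.7] turn [-0.001 -0.     0.241] axes x,y [-0.174  0.985  0.   ] [ 0.985  0.174 -0.001] F [ 0.2 -0.  -1.8] w 0.152 t 5.725
```

View pics/lift.png

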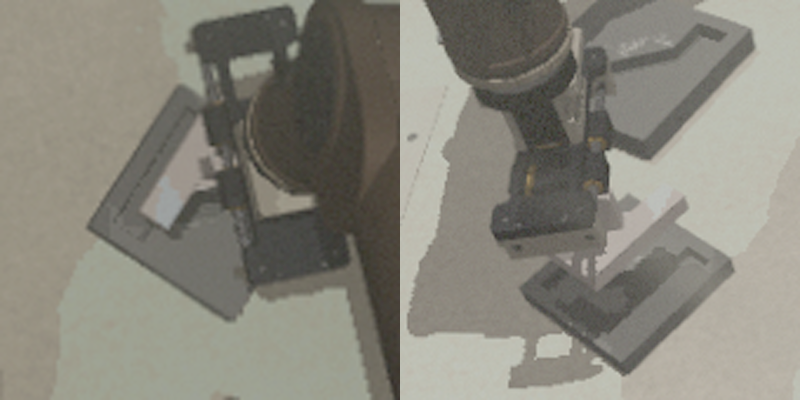

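The square is out of the mould, level, and the force shows its 1.8 N weight. Carrying it over the board with a stand-off of about 12 mm from the corner.

```bash
python3 -m pendant '[[[15,3,0,0,0,0.01,1],[45,9,0,0,0,0.03,1],[85,18,0,0,0,0.05,1],[125,26,0,0,0,0.07,1],[165,34,0,0,0,0.09,1],[205,43,0,0,0,0.12,1],[245,51,0,0,0,0.14,1],[285,59,0,0,0,0.165,1],[325,68,0,0,0,0.19,1],[360,75,0,0,0,0.21,1],[388,81,0,0,0,0.225,1],[408,85,0,0,0,0.235,1],[418,87,0,0,0,0.241,1],[418,87,0,0,0,0.241,1],[418,87,0,0,0,0.241,1],[418,87,0,0,0,0.241,1]]]'; python3 go.py .5851 .2155 .225 -3.8;python3 -c "
from cell import *
import cv2,numpy as np
a=get_image('top')[:,:,::-1];b=get_image('scene')[:,:,::-1]
cv2.imwrite('pics/topB.png',a);cv2.imwrite('pics/sceneB.png',b)
g=lambda a:np.clip(255*(cv2.resize(a,(400,400),interpolation=cv2.INTER_CUBIC)/255.)**.6,0,255).astype(np.uint8)
cv2.imwrite('pics/over.png',np.hstack([g(a[170:310,215:355]),g(b[150:320,285:455])]))"
```

```text
clock: 7.82
position: [0.5852, 0.2138, 0.3047]
ee_rot: [2.295, 2.145, -0.001]
force: [-0.6, -0.2, -2.4]
width: 0.152
shift mm [ 1.7 -0.2 79.7] turn [ 0.     0.001 -0.001] axes x,y [ 0.068  0.998 -0.001] [ 0.998 -0.068  0.   ] F [-0.6 -0.2 -2.4] w 0.152 t 7.825
```

View pics/over.png

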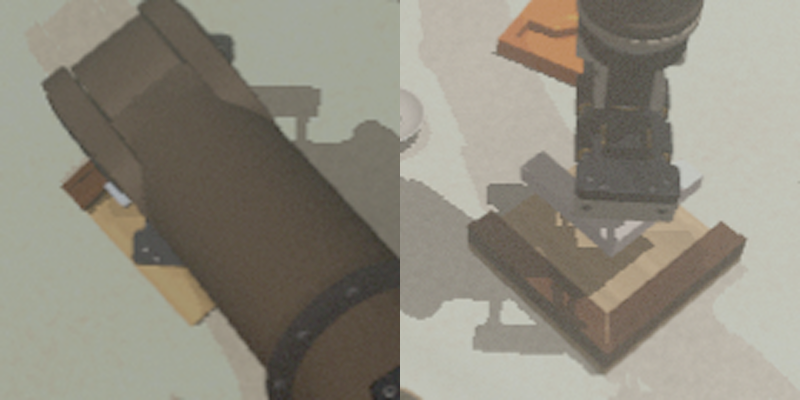

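```bash
python3 -c "
import cv2,numpy as np
b=cv2.imread('pics/sceneB.png')[205:275,325:425]
cv2.imwrite('pics/z1.png',np.clip(255*(cv2.resize(b,(800,560),interpolation=cv2.INTER_CUBIC)/255.)**.6,0,255).astype(np.uint8))"
```

```text
(no output)
```

View pics/z1.png

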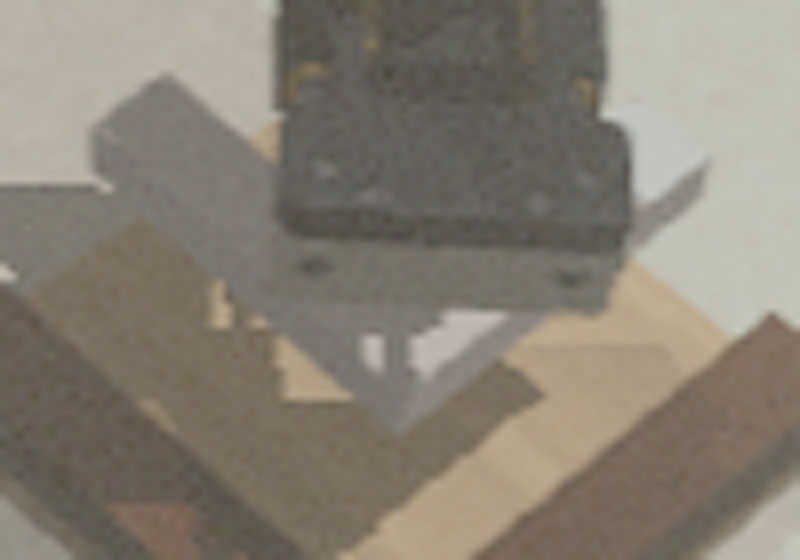

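```bash
python3 - <<'E'
from h import *
im=cv2.imread("pics/sceneB.png");g=im.astype(np.float32).mean(2)
c=lambda p:(325+p[0]/8-.5+.06,205+p[1]/8-.5+.06)
lx=wl("scene",g,c((400,432)),c((705,188)),.100,t0=.05,t1=.4,w=2,n=15)
lx2=wl("scene",g,c((400,432)),c((705,188)),.100,t0=.8,t1=.95,w=2,n=10)
ly=wl("scene",g,c((398,432)),c((112,192)),.100,t0=.08,t1=.9,w=2)
an=lambda d:np.degrees(np.arctan2(d[1],d[0]))
print(an(lx[1]),an(ly[1]),an(lx2[0]-lx[0]),inter(lx,ly),lx[2:],lx2[2:],ly[2:])
P=px2w("scene",[c((400,432)),c((705,188)),c((112,192))],.100);print(P.round(4),an((P[1]-P[0])[:2]),an((P[2]-P[0])[:2]),np.linalg.norm(P[1:]-P[0],axis=1))
# predicted heel from tcp
p=np.array([.5852,.2138]);a=np.radians(176.2);print('pred heel',p-.056*np.array([np.cos(a),np.sin(a)]))
E
```

```text
Traceback (most recent call last):
TypeError: wl() got multiple values for argument 'n'
```

```bash
python3 - <<'E'
from h import *
im=cv2.imread("pics/sceneB.png");g=im.astype(np.float32).mean(2)
c=lambda p:(325+p[0]/8-.5+.06,205+p[1]/8-.5+.06)
lx=wl("scene",g,c((400,432)),c((705,188)),.100,t0=.05,t1=.4,w=2)
lx2=wl("scene",g,c((400,432)),c((705,188)),.100,t0=.8,t1=.95,w=2)
ly=wl("scene",g,c((398,432)),c((112,192)),.100,t0=.08,t1=.9,w=2)
an=lambda d:np.degrees(np.arctan2(d[1],d[0]))
print(an(lx[1]),an(ly[1]),an(lx2[0]-lx[0]),inter(lx,ly),lx[2:],lx2[2:],ly[2:])
P=px2w("scene",[c((400,432)),c((705,188)),c((112,192))],.100);print(P.round(4),an((P[1]-P[0])[:2]),an((P[2]-P[0])[:2]),np.linalg.norm(P[1:]-P[0],axis=1))
p=np.array([.5852,.2138]);a=np.radians(176.2);print('pred heel',p-.056*np.array([np.cos(a),np.sin(a)]))
E
```

```text
132.32848855446355 -138.946058992927 131.20174093460548 [0.64094312 0.21001263] (29, np.float64(0.14745512200473002)) (22, np.float64(0.047133218854159414)) (19, np.float64(0.15822785889800975))
[[0.6394 0.2104 0.1   ]
 [0.5647 0.2939 0.1   ]
 [0.5653 0.1428 0.1   ]] 131.80837742919445 -137.65884741479195 [0.11208976 0.10023776]
pred heel [0.64107688 0.21008866]
```

The held square measures 131.2°, with its heel at (0.641, 0.210), as predicted from the TCP. That leaves about 12 mm to the corner. Descending to about 3 mm above the board.

```bash
python3 -m pendant '[[[0.5,0,10,0,0,0,1],[1,0,28,0,0,0,1],[1.5,0,46,0,0,0,1],[1.5,0,62,0,0,0,1],[1.5,0,74,0,0,0,1],[1.5,0,81,0,0,0,1],[1.5,0,84,0,0,0,1],[1.5,0,84,0,0,0,1],[1.5,0,84,0,0,0,1],[1.5,0,84,0,0,0,1],[1.5,0,84,0,0,0,1]]]'; python3 go.py .5851 .2155 .2167 -3.8
```

```text
clock: 9.3
position: [0.5852, 0.2165, 0.2209]
ee_rot: [2.294, 2.147, 0.001]
force: [-0.3, -0.7, -1.7]
width: 0.151
shift mm [-1.  -0.   4.2] turn [ 0. -0.  0.] axes x,y [0.066 0.998 0.   ] [ 0.998 -0.066  0.   ] F [-0.3 -0.7 -1.7] w 0.151 t 9.3
```

```bash
python3 -m pendant '[[[0,0,1,0,0,0,1],[0,0,2,0,0,0,1],[0,0,3,0,0,0,1],[0,0,3.5,0,0,0,1],[0,0,4,0,0,0,1],[0,0,4,0,0,0,1],[0,0,4,0,0,0,1]]]'; python3 go.py .5851 .2155 .2167 -3.8
```

```text
clock: 10.18
position: [0.5851, 0.2165, 0.2167]
ee_rot: [2.294, 2.147, 0.0]
force: [0.3, 0.4, -1.3]
width: 0.149
shift mm [-1.  0.  0.] turn [ 0. -0.  0.] axes x,y [0.066 0.998 0.   ] [ 0.998 -0.066  0.   ] F [ 0.3  0.4 -1.3] w 0.149 t 10.175
```

```bash
python3 -m pendant '[[[0,0,0.5,0,0,0,1],[0,0,0.5,0,0,0,1],[0,0,0.5,0,0,0,1]]]'; python3 -m pendant '[[[0,0,0.5,0,0,0,1],[0,0,0.5,0,0,0,1],[0,0,0.5,0,0,0,1]]]'; python3 -m pendant '[[[0,0,0.5,0,0,0,1],[0,0,0.5,0,0,0,1],[0,0,0.5,0,0,0,1]]]'
```

```text
clock: 10.55
position: [0.5853, 0.2166, 0.2167]
ee_rot: [2.293, 2.147, 0.001]
force: [-1.6, -0.8, 6.5]
width: 0.148
clock: 10.92
position: [0.5854, 0.2167, 0.2167]
ee_rot: [2.293, 2.146, 0.002]
force: [-1.8, -0.5, 10.5]
width: 0.15
clock: 11.3
position: [0.5855, 0.2167, 0.2166]
ee_rot: [2.293, 2.146, 0.003]
force: [-2.1, -1.3, 13.3]
width: 0.153
```

The square touched at z = 0.2167, exactly as predicted. I'll ease the down-force and slide toward the corner along tool +y.

```bash
python3 -m pendant '[[[0,0,-0.8,0,0,0,1],[0,1.5,-0.8,0,0,0,1],[0,3,-0.8,0,0,0,1],[0,4.5,-0.8,0,0,0,1],[0,6,-0.8,0,0,0,1],[0,7.5,-0.8,0,0,0,1],[0,8.5,-0.8,0,0,0,1],[0,9,-0.8,0,0,0,1],[0,9,-0.8,0,0,0,1]]]'; cat > st.py <<'E'
from h import *
from cell import arm
o=arm.observe();f=np.array(o['force']);n1=np.array([-.752,-.659]);n2=np.array([-.659,.752])
Q=R.from_rotvec(o['ee_rot']).as_matrix()
print('t %.2f'%o['clock'],'pos',np.round(o['position'],4),'yaw %.2f tilt %.2f'%(np.degrees(np.arctan2(Q[1,1],Q[0,1])),np.degrees(np.arccos(-Q[2,2]))),'F',f.round(1),'railx %.1f raily %.1f'%(f[:2]@n1,f[:2]@n2),'Tq',np.round(o['ft_torque'],2),'w %.3f'%o['width'])
E
python3 st.py; python3 go.py .5971 .2147 .2167 -3.8
```

```text
clock: 12.42
position: [0.5942, 0.2163, 0.2167]
ee_rot: [2.293, 2.147, 0.002]
force: [-0.5, 0.2, 8.4]
width: 0.153
t 12.43 pos [0.5942 0.2163 0.2167] yaw -3.77 tilt 0.06 F [-0.5  0.2  8.4] railx 0.3 raily 0.5 Tq [-0.06  0.3   0.  ] w 0.153
shift mm [-1.4  3.  -0. ] turn [ 0.001 -0.001  0.   ] axes x,y [0.066 0.998 0.001] [ 0.998 -0.066  0.001] F [-0.5  0.2  8.4] w 0.153 t 12.425
```

```bash
for i in 1; do python3 -m pendant '[[[0,1,0,0,0,0,1],[0,1,0,0,0,0,1]]]' >/dev/null; python3 st.py; python3 -m pendant '[[[0,1,0,0,0,0,1],[0,1,0,0,0,0,1]]]'>/dev/null; python3 st.py; done
```

```text
t 12.68 pos [0.5953 0.2163 0.2167] yaw -3.77 tilt 0.06 F [-2.1  0.3  7.8] railx 1.4 raily 1.6 Tq [-0.02  0.36  0.  ] w 0.153
t 12.93 pos [0.5963 0.2162 0.2167] yaw -3.77 tilt 0.07 F [-1.8  0.1  7.7] railx 1.3 raily 1.3 Tq [-0.05  0.37 -0.  ] w 0.149
```

```bash
python3 -m pendant '[[[0,0.7,0,0,0,0,1],[0,0.7,0,0,0,0,1]]]' >/dev/null; python3 st.py; python3 -m pendant '[[[0,0.7,0,0,0,0,1],[0,0.7,0,0,0,0,1]]]'>/dev/null; python3 st.py;  python3 -m pendant '[[[0,0.7,0,0,0,0,1],[0,0.7,0,0,0,0,1]]]'>/dev/null; python3 st.py
```

```text
t 13.18 pos [0.5969 0.2162 0.2167] yaw -3.77 tilt 0.06 F [-1.2  0.5  8.3] railx 0.6 raily 1.1 Tq [-0.02  0.33  0.  ] w 0.150
t 13.43 pos [0.5973 0.2162 0.2167] yaw -3.75 tilt 0.03 F [-2.2 -0.5  9.2] railx 1.9 raily 1.1 Tq [-0.01  0.59  0.06] w 0.150
t 13.68 pos [0.5976 0.2162 0.2167] yaw -3.74 tilt 0.05 F [-5.5 -1.7 12. ] railx 5.3 raily 2.3 Tq [-0.16  1.02  0.07] w 0.148
```

Contact with rail_x comes first. Now I slide along it toward rail_y, which is tool (-0.7, +0.7).

```bash
python3 -m pendant '[[[-0.5,0.5,0,0,0,0,1],[-0.5,0.5,0,0,0,0,1]]]' >/dev/null; python3 st.py; python3 -m pendant '[[[-0.5,0.5,0,0,0,0,1],[-0.5,0.5,0,0,0,0,1]]]' >/dev/null; python3 st.py;  python3 -m pendant '[[[-0.5,0.5,0,0,0,0,1],[-0.5,0.5,0,0,0,0,1]]]' >/dev/null; python3 st.py
```

```text
t 13.93 pos [0.598  0.2156 0.2167] yaw -3.74 tilt 0.05 F [-6.  -0.3 11.4] railx 4.7 raily 3.7 Tq [-0.1   0.97  0.01] w 0.151
t 14.18 pos [0.5981 0.2155 0.2167] yaw -3.72 tilt 0.09 F [-8.2  0.1 12.3] railx 6.1 raily 5.4 Tq [ 0.07  1.26 -0.02] w 0.153
t 14.43 pos [0.5982 0.2155 0.2167] yaw -3.69 tilt 0.13 F [-9.4  1.6 13.2] railx 6.0 raily 7.4 Tq [0.21 1.5  0.01] w 0.147
```

```bash
python3 -c "
from cell import *
import cv2,numpy as np
a=get_image('top')[:,:,::-1];b=get_image('scene')[:,:,::-1]
cv2.imwrite('pics/topC.png',a);cv2.imwrite('pics/sceneC.png',b)
g=lambda a:np.clip(255*(cv2.resize(a,(800,560),interpolation=cv2.INTER_CUBIC)/255.)**.6,0,255).astype(np.uint8)
cv2.imwrite('pics/C1.png',g(b[225:309,312:432]));cv2.imwrite('pics/C2.png',g(a[185:290,215:365]))"
```

```text
(no output)
```

View pics/C1.png

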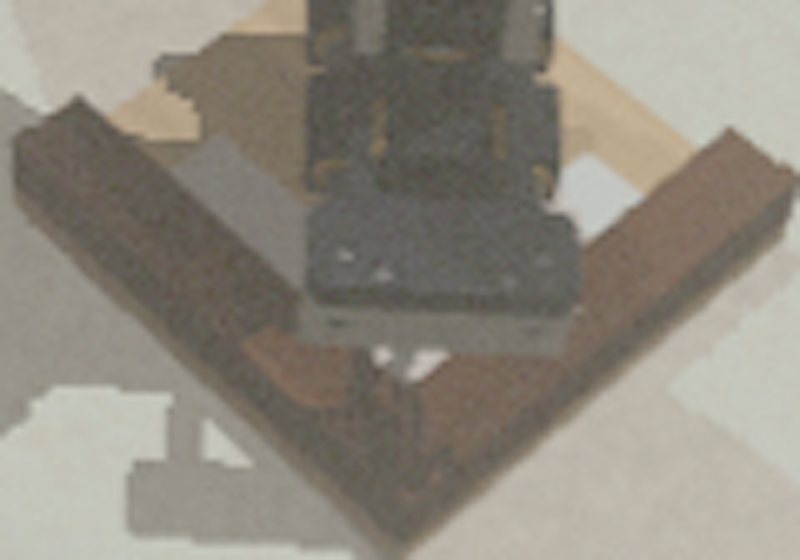

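View pics/C2.png

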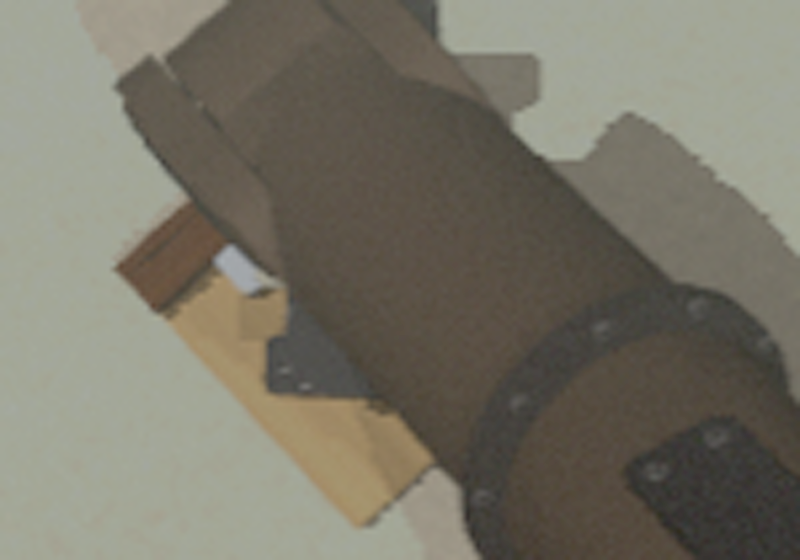

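The square sits in the corner. At scene crop C1, both legs run alongside the rails; at top crop C2 (240,265), the x-leg end meets rail_x. I'll probe yaw both ways to test flushness on both edges.

```bash
python3 -m pendant '[[[0,0,0,0,0,0.008,1],[0,0,0,0,0,0.008,1],[0,0,0,0,0,0.008,1]]]' >/dev/null; python3 st.py; python3 -m pendant '[[[0,0,0,0,0,-0.008,1],[0,0,0,0,0,-0.008,1],[0,0,0,0,0,-0.008,1]]]' >/dev/null; python3 st.py;  python3 -m pendant '[[[0,0,0,0,0,-0.008,1],[0,0,0,0,0,-0.008,1],[0,0,0,0,0,-0.008,1]]]' >/dev/null; python3 st.py; python3 -m pendant '[[[0,0,0,0,0,0.008,1],[0,0,0,0,0,0.008,1],[0,0,0,0,0,0.008,1]]]' >/dev/null; python3 st.py
```

```text
t 14.90 pos [0.5982 0.2155 0.2167] yaw -4.11 tilt 0.12 F [-7.8  0.7 13.1] railx 5.4 raily 5.7 Tq [0.26 1.53 0.35] w 0.153
t 15.28 pos [0.5982 0.2155 0.2167] yaw -3.69 tilt 0.13 F [-8.6  1.1 13. ] railx 5.7 raily 6.5 Tq [0.24 1.5  0.01] w 0.153
t 15.65 pos [0.5982 0.2154 0.2167] yaw -3.27 tilt 0.14 F [-8.6  0.9 12.6] railx 5.8 raily 6.4 Tq [ 0.26  1.57 -0.34] w 0.147
t 16.02 pos [0.5982 0.2155 0.2167] yaw -3.69 tilt 0.13 F [-9.1  2.2 12.2] railx 5.4 raily 7.7 Tq [ 0.17  1.48 -0.08] w 0.148
```

```bash
python3 -c "
import cv2,numpy as np
g=lambda a,s:np.clip(255*(cv2.resize(a,s,interpolation=cv2.INTER_CUBIC)/255.)**.6,0,255).astype(np.uint8)
a=cv2.imread('pics/topC.png');b=cv2.imread('pics/sceneC.png')
cv2.imwrite('pics/D.png',np.hstack([g(a[220:250,240:280],(400,300)),g(b[240:270,385:425],(400,300))]))
from h import *
C=np.array([.654,.2118]);t=np.radians(131.2);X=np.array([np.cos(t),np.sin(t)]);Y=np.array([-X[1],X[0]])
for p in[(110,0),(110,26)]:
  w=np.r_[C+X*p[0]/1e3+Y*p[1]/1e3,.030];print(p,((w2px('top',w)[0]-[240,220]+.5)*10).round(),((w2px('scene',w)[0]-[385,240]+.5)*10).round()+[400,0])
"
```

```text
(110, 0) [150. 138.] [643. 152.]
(110, 26) [215. 208.] [554.  78.]
```

View pics/D.png

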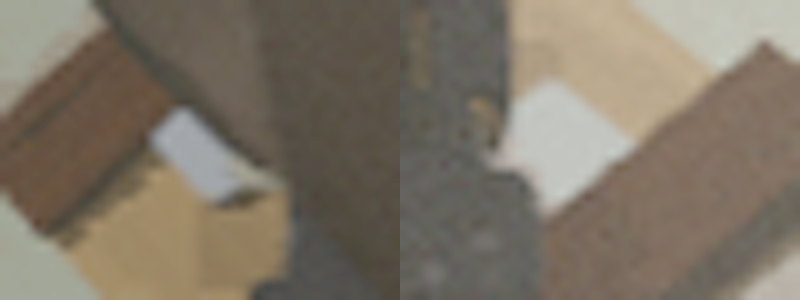

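The leg end lies at (152,135) and (638,150), within 0.5 px of where a flush leg must be, and no gap to the rail shows. Last, I check the hold over a second, and the cups and dish against the first pictures.

```bash
python3 -m pendant '[[[0,0,0,0,0,0,1],[0,0,0,0,0,0,1],[0,0,0,0,0,0,1],[0,0,0,0,0,0,1],[0,0,0,0,0,0,1],[0,0,0,0,0,0,1],[0,0,0,0,0,0,1],[0,0,0,0,0,0,1]]]' >/dev/null; python3 st.py; python3 - <<'E'
from h import *
from cell import get_image
b=get_image('scene')[:,:,::-1];cv2.imwrite('pics/end.png',b);a=cv2.imread('pics/scene0.png')
for n,(x,y,w,h) in{'paper':(245,305,70,70),'clear':(465,188,50,58),'dish':(252,180,52,42)}.items():
    t=a[y+6:y+h-6,x+6:x+w-6];r=cv2.matchTemplate(b[y:y+h,x:x+w].copy(),t,cv2.TM_CCOEFF_NORMED);_,m,_,l=cv2.minMaxLoc(r);print(n,round(m,3),'shift px',l[0]-6,l[1]-6)
E
```

```text
t 17.02 pos [0.5982 0.2155 0.2167] yaw -3.69 tilt 0.13 F [-8.6  1.2 13.2] railx 5.7 raily 6.5 Tq [0.27 1.53 0.  ] w 0.153
paper 0.997 shift px 0 0
clear 0.996 shift px 0 0
dish 0.845 shift px 0 0
```

View pics/end.png

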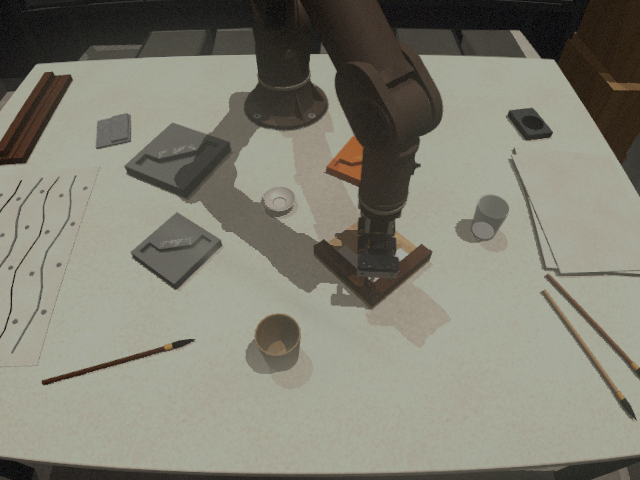

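The hold is steady, and the cups at (278,340) and (490,217) and the dish at (278,202) have not moved. Handing in.

```bash
python3 -c "
from cell import arm
print(arm.sign_off())"
```

```text
the job is handed in; nothing more can be done
None
```

I lifted the square by its fin straight out of the small grey mould, laid it on the board, and slid it into the corner: first onto rail_x, then along it to rail_y. I handed in at about 17 s of the 51 s allowed, still gripping the square.

What the last checks showed:
- **Force:** about 6 N on each rail and 13 N down on the board, steady over a full second.
- **Flushness:** turning the wrist 0.4° either way gave equal and opposite moments of about 0.35 N m and none at rest, as expected if both edges bear on the rails. That is indirect evidence; the only direct view is the x-leg end, which lies where a flush leg must be to within 0.5 px, with no gap. The y leg and heel were largely hidden by the gripper.
- **Cups and ink dish:** none shifted in the scene view. The dish's image match was weaker (0.85 against 0.99+), probably because the arm's shadow falls across it.

One earlier measurement disagreed: the mould's own outer corner came out about 4 mm from where the square's heel implied. I went by the square's edges, which agreed between the two views to 1.5 mm.

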